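# Return a pile of control gear to its stock trays

## Robot

A 6-joint arm with a two-finger parallel gripper is mounted at the origin on the work surface. World frame = base frame: x ahead of the robot, y to its left, z up, the work surface at z = 0. Lengths are in mm, angles in rad, forces in N, time in s.
With the tool pointing down it reaches from about 400 to 925 mm from the base axis. Payload 12.5 kg.
Tool frame: the origin (TCP) lies midway between the tips of the shut fingers; the grasp point (between the pads) lies 19 mm behind it (env.tcp_to_grasp is the distance from the TCP to the grasp point, in mm); z points along the fingers, y is the line along which they close (so a half turn about z gives the same grasp; the last joint's range is limited). The gripper opens to 95 mm and grips with 3 to 60 N. Pads are 20 mm wide; open, the fingers measure 119 mm over their backs; the gripper's body (75 mm by 180 mm) begins 59 mm behind the grasp point.
Start: joints at [-1.451, 0.491, 1.559, -0, 1.092, -0.106], TCP at [139.951, -609.147, 214.661] pointing down, gripper open.
Joint ranges: [-3.1, 3.1], [-0.84, 2.19], [0.05, 2.79], [-1.13, 4.28], [0.06, 2.93], [-2.69, 2.69]. Speed limits (rad/s): [2.22, 2.22, 2.79, 3.14, 3.14, 3.14].

## Interface

Orientations are given as [roll, pitch, yaw] about the fixed x, y, z axes, in that order (R = Rz(yaw) Ry(pitch) Rx(roll)).
In Python, from cell import env gives the robot as it stands. The module is installed in compiled form; this text tells all that it offers.
- The arm moves only by the tool step_arm, never from a script. Its argument "plan" is a list that holds one entry, the list of rows, each a list of 5 numbers: the shift along the tool's x, y, z in mm, then the turn about the tool's z in degrees, then the opening, from -1 (shut) to 1 (fully open). A call has 1 to 8 rows; each row is the pose to reach, as a shift and turn from the pose commanded when the call began, along the tool's axes at that moment; what a row does not reach only later rows make up. A row lasts 1/12 s, in which the tool goes at most 41.7 mm and 7.16 degrees, less where a joint would pass 70% of its speed; a pose out of reach is approached as far as the arm can. A call with a gripper value outside its range is refused whole. The fingers move at their own pace and stop on an object; the grip force is fixed at half the most. Time passes only in rows, so rows that repeat a pose let the fingers close. It gives the time, the measured TCP pose, the force, the opening and the grip force at its end, in the units of the state.
- env.state(): the state, without advancing time (a new reading comes with each control period).
- env.read_camera(name): name is "scene" or "top"; returns the picture (384x512x3 uint8, blue, green, red); there is no depth.
- env.get_calibration(name): a dict with "K" (3x3 intrinsics, pixels), "extrinsics" (4x4, takes a point from world to camera coordinates). Camera axes: x right, y up, looking along -z (the intrinsics and any distortion apply to the point x, -y, -z); pixel columns grow to the right and rows downward; lengths in mm; the calibration is good to about 2 mm. A picture is of the moment at which its call begins. get_calibration takes no time and is no camera call.
- env.job_done(): hands the job in; it is judged then, once.
The state is a dict: "t": time; "joints": joint angles; "qvel": joint speeds; "tau": joint torques, N m; "eef_pos": TCP position; "tcp_rot": TCP orientation; "ft_force": force on the tool from outside, world axes, zero at the start; "moment": the same for the moment, N m; "opening": opening from 0.0 (shut) to 1.0 (fully open); "grip_force": force on a finger pad.
Only numpy, scipy, OpenCV 4.12 (cv2) and the standard library are available. Lean on these libraries where they do the work, as an engineer would, in place of code of your own. Each camera call takes 0.05 s, during which the arm holds its last target. There are 200 camera calls.

## Task

The pile of electrical parts left on the bench has to go back into stock: take it apart from the top down, and set each part into the black tray that already holds parts of its own kind, standing flat and the right way up, in the middle of the tray's empty part and squared up the same way as the parts already there. Set the parts down without dropping any, and leave the multimeter and the screwdriver where they lie.

Things in the scene. Friction and masses are not known exactly. Their poses are not given: they have to be found in the camera images.
- jbox_mid (a point): orange plastic junction box, lid on, 65 x 100 x 40 mm high, the lowest of the pile; loose. Point: its centre, 20 mm above its underside. x along its 65 mm side, y along its 100 mm side, z up.
- psu_mid (a point): metal-cased power supply: silver perforated case with a lower green screw-terminal strip at its -y end, 51 x 78 x 28 mm high; loose, lies flat on the junction box. Point: its centre, 14 mm above its underside. x along its 51 mm side, y along its 78 mm side, z up.
- ssr_mid (a point): solid-state relay: white block on an aluminium foot, four brass screws on top, 45 x 58 x 23 mm high; loose, lies flat on the power supply. Point: its centre, 11.5 mm above its underside. x along its 45 mm side, y along its 58 mm side, z up.
- cap_mid (a point): blue can capacitor, diameter 35 mm, 45 mm high over its two small silver terminals (blue can 41 mm); loose, stands upright, terminals up, on the relay: top of the pile. Point: on its axis, 22.5 mm above its underside. z up.
- free_cap (a point): black open stock tray holding three blue capacitors in a row along its +x side (fixed, like the loose one). Tray 190 (x) x 126 (y) mm, walls 22 mm high, walls and floor 3 mm thick, fixed. Point: on the floor's upper face, middle of the empty part (146 (x) x 120 (y) mm), 19 mm to -x of the tray's centre. x, y along the tray's sides, z up.
- free_ssr (a point): black open stock tray holding two white relays side by side along its +x side (fixed, like the loose one, long side along y). Tray 190 (x) x 126 (y) mm, walls 22 mm high, walls and floor 3 mm thick, fixed. Point: on the floor's upper face, middle of the empty part (136 (x) x 120 (y) mm), 24 mm to -x of the tray's centre. x, y along the tray's sides, z up.
- free_psu (a point): black open stock tray holding one silver power supply with green terminal strip along its +x side (fixed, like the loose one, long side along y). Tray 190 (x) x 126 (y) mm, walls 22 mm high, walls and floor 3 mm thick, fixed. Point: on the floor's upper face, middle of the empty part (130 (x) x 120 (y) mm), 27 mm to -x of the tray's centre. x, y along the tray's sides, z up.
- free_jbox (a point): black open stock tray holding one orange junction box along its +x side (fixed, like the loose one, long side along y). Tray 190 (x) x 126 (y) mm, walls 22 mm high, walls and floor 3 mm thick, fixed. Point: on the floor's upper face, middle of the empty part (116 (x) x 120 (y) mm), 34 mm to -x of the tray's centre. x, y along the tray's sides, z up.
- meter_mid (a point): yellow multimeter, 86 x 180 x 34 mm, lying loose on the bench beyond the trays; to be left alone. Point: its centre, 17 mm up; y along its length.
- driver_mid (a point): red screwdriver, 214 mm long, lying loose on the bench beyond the trays; to be left alone. Point: on its axis 12 mm up, near mid-length; x along the blade.
Things that resemble listed ones, but are neither listed nor needed, are in the scene too. Leave any blue look-alike of the part that bears psu_mid alone.

How it is judged:
By the outcome, as a careful person would: the job done as asked, in the order asked, and still so for the second after the job is handed in, with the robot touching nothing.
It also fails if it takes over 131 s, if anything falls off the work surface, if the arm or the gripper's body presses on something with over 40 N, if the wrist force passes 120 N, or if a joint passes its speed limit or range.

## Working session

There is one attempt and no reset: what is moved stays moved. The work goes in short steps, Python scripts to look and compute and a tool call to move; the robot and the scene stay as the last step left them, time stands still between calls to the robot, and variables do not carry over. Pictures are saved under pics/ and viewed, at most 16 in all, crops included, and the job is handed in when it is done.

Besides the shell and the picture viewer there is one more tool, called after "Emit:" as name([rows], argument=value, ...), one row to a line, values as JSON. step_arm: Moves the arm, as the interface text tells. Its arguments: {"type":"object","properties":{"plan":{"type":"array"}},"required":["plan"]}

```bash
mkdir -p pics
python3 - <<'E'
from cell import env
import cv2
for n in("scene","top"):
    im=env.read_camera(n); cv2.imwrite(f"pics/{n}0.png",cv2.resize(im,(800,600),interpolation=cv2.INTER_CUBIC))
    cv2.imwrite(f"{n}0_raw.png",im)
    c=env.get_calibration(n); print(c)
print(env.state(),env.tcp_to_grasp)
E
```

```text
{'K': array([[443.27270224,   0.        , 257.850095  ],
       [  0.        , 443.27270224, 192.81229077],
       [  0.        ,   0.        ,   1.        ]]), 'extrinsics': array([[-1.91513736e-01,  9.81486345e-01,  2.65390262e-03,
         1.21160761e+02],
       [-7.65638295e-01, -1.51086843e-01,  6.25276553e-01,
         4.38504001e+02],
       [ 6.14101368e-01,  1.17717119e-01,  7.80398738e-01,
        -1.42047244e+03],
       [ 0.00000000e+00,  0.00000000e+00,  0.00000000e+00,
         1.00000000e+00]])}
{'K': array([[426.46006662,   0.        , 254.94871227],
       [  0.        , 426.46006662, 187.98134158],
       [  0.        ,   0.        ,   1.        ]]), 'extrinsics': array([[ 2.29065143e-02, -9.99517283e-01, -2.09879237e-02,
         5.04213393e+00],
       [ 9.87017235e-01,  1.92718191e-02,  1.59453991e-01,
        -6.36656561e+02],
       [-1.58972544e-01, -2.43679776e-02,  9.86982235e-01,
        -1.14195038e+03],
       [ 0.00000000e+00,  0.00000000e+00,  0.00000000e+00,
         1.00000000e+00]])}
{'t': 0.1, 'joints': array([-1.45059727e+00,  4.91506921e-01,  1.55938463e+00, -1.72432613e-05,
        1.09170346e+00, -1.05614481e-01]), 'qvel': array([ 0.00049872, -0.00307699, -0.00099586,  0.00051938, -0.00055616,
       -0.00085202]), 'tau': array([ 2.40651949e-03, -6.13625264e+01, -2.58603179e+01,  6.94145844e-02,
        4.70807240e-02, -4.27323039e-05]), 'eef_pos': array([ 139.9205089 , -608.91679891,  214.11677291]), 'tcp_rot': array([-3.14059427e+00, -9.04581039e-05,  2.25821454e-01]), 'ft_force': array([-0.02015371,  0.3039374 , -0.89162779]), 'moment': array([ 0.00402946, -0.00758898, -0.01875309]), 'grip_force': 0.0, 'opening': 1.003099444148886} 18.8
```

View pics/top0.png

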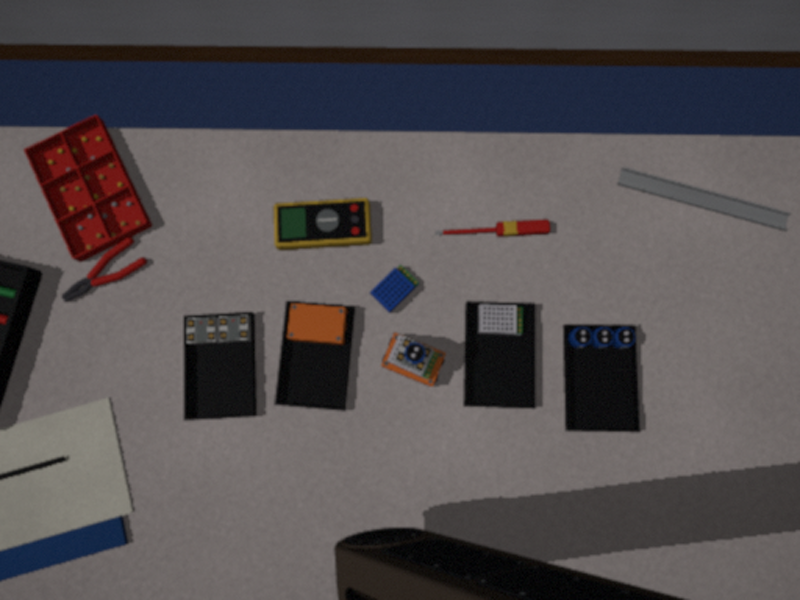

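View pics/scene0.png

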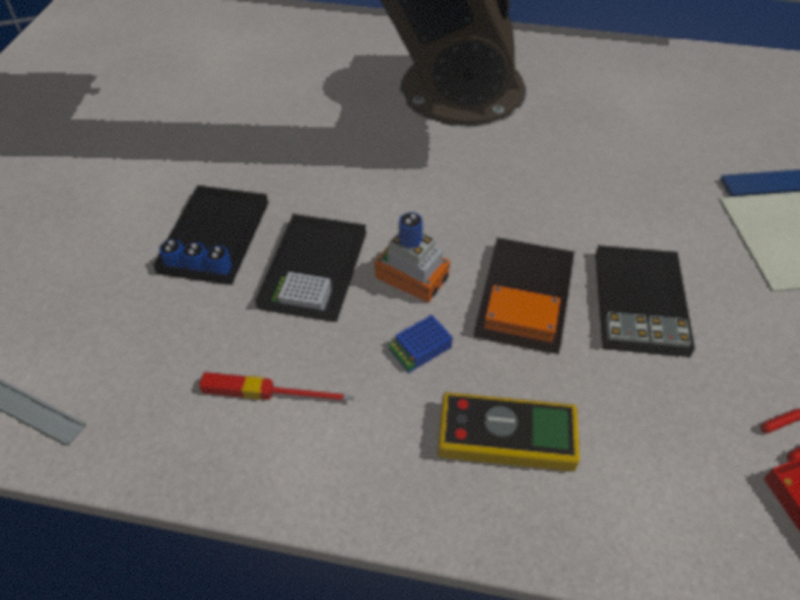

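The top view (800x600) shows the relay tray at (220,365), jbox tray at (316,355), pile at (414,357), psu tray at (500,355) and cap tray at (602,378). The blue psu look-alike at (396,288) must stay alone. The scene view shows the loose cap on the pile at (411,228). Next I'll take close crops.

Run:
```python
import cv2,numpy as np
def crop(f,x,y,w,h,s):
    im=cv2.imread(f)[y:y+h,x:x+w]; im=cv2.convertScaleAbs(im,alpha=1.6,beta=15)
    im=cv2.resize(im,None,fx=s,fy=s,interpolation=cv2.INTER_CUBIC)
    for i in range(0,w,10):
        cv2.line(im,(i*s,0),(i*s,6),(0,255,255),1); cv2.putText(im,str(x+i),(i*s,18),0,.35,(0,255,255))
    for i in range(0,h,10):
        cv2.line(im,(0,i*s),(6,i*s),(0,255,255),1); cv2.putText(im,str(y+i),(8,i*s+4),0,.35,(0,255,255))
    return im
t="top0_raw.png";s="scene0_raw.png"
cv2.imwrite("pics/c1.png",crop(t,110,188,125,85,6))
cv2.imwrite("pics/c2.png",crop(t,290,188,130,92,6))
cv2.imwrite("pics/c3.png",np.hstack([crop(t,238,208,50,44,8),crop(s,235,130,50,64,8)[:352]]))
cv2.imwrite("pics/c4.png",crop(s,230,130,65,65,9))
```

```text
(no output)
```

View pics/c1.png

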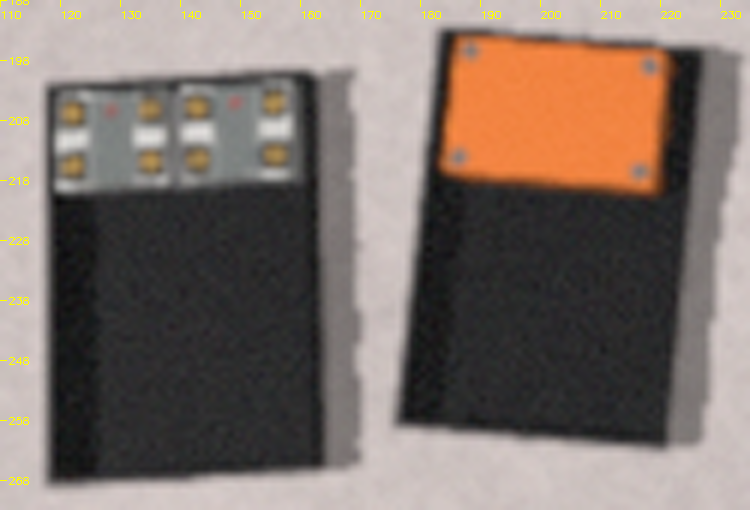

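View pics/c2.png

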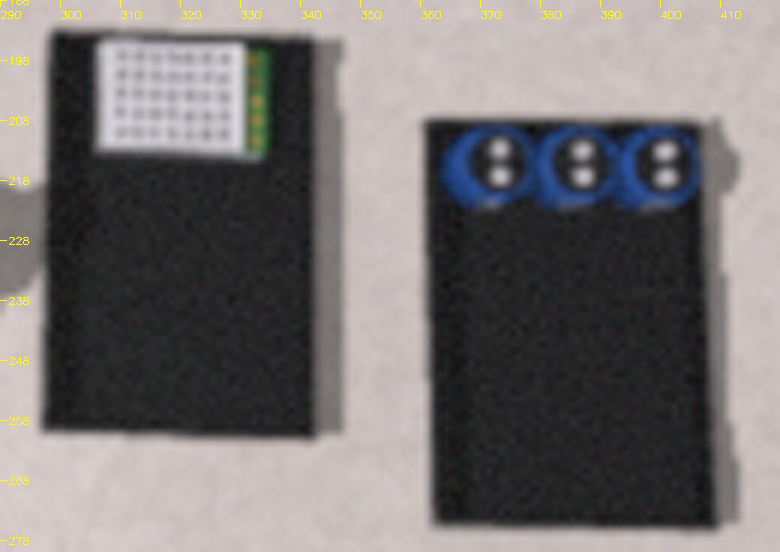

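View pics/c3.png

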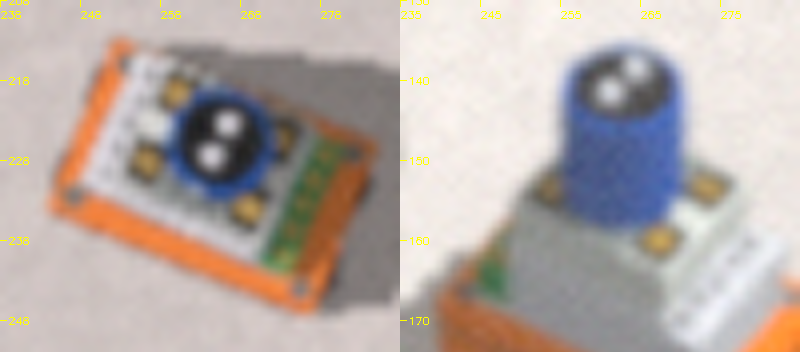

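View pics/c4.png

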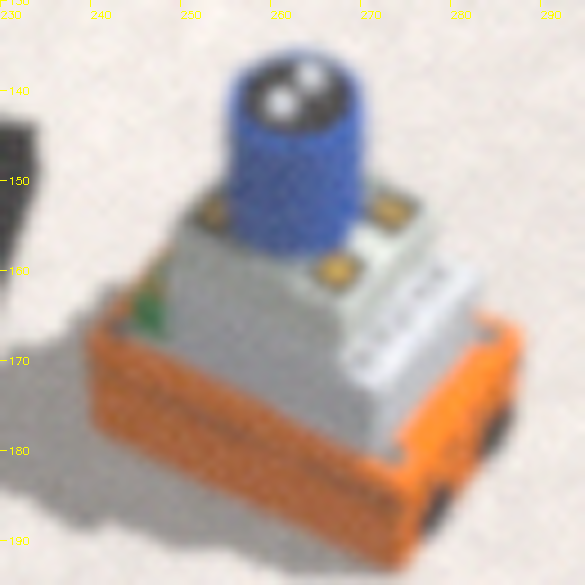

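The crops show the outlines of all four trays and the pile. Loose cap candidates are the pile cap at top (265,225) and the three fixed ones in the tray at (372..402,215). I choose the one on the pile: terminals at top (265.4,225.4) and scene (262.9,139.9). The psu candidates are the silver one in the pile, the silver one in the tray at (320,205) and the blue look-alike at (253,185). I choose the one in the pile, whose green strip points to image right and down.

```bash
cat > h.py <<'E'
import numpy as np,cv2
from scipy.optimize import least_squares
from cell import env
C={n:env.get_calibration(n) for n in("top","scene")}
def proj(n,P):
    c=C[n];q=(c["extrinsics"]@np.c_[np.atleast_2d(P),np.ones(len(np.atleast_2d(P)))].T)[:3]
    q=c["K"]@np.array([q[0],-q[1],-q[2]]); return (q[:2]/q[2]).T
def ray(n,uv,z):
    c=C[n];E=c["extrinsics"];d=np.linalg.inv(c["K"])@[*uv,1];d=E[:3,:3].T@(d*[1,-1,-1]);o=-E[:3,:3].T@E[:3,3]
    return o+d*(z-o[2])/d[2]
def rz(a): return np.array([[np.cos(a),-np.sin(a)],[np.sin(a),np.cos(a)]])
def box(p,lx,ly,zs):
    k=np.array([[1,1],[1,-1],[-1,-1],[-1,1]])*[lx/2,ly/2]
    b=k@rz(p[2]).T+p[:2]; return np.vstack([np.c_[b,np.full(4,z)] for z in zs])
def cp(pts,x,y,s): return (np.array(pts,float)+.5)/s-.5+[x,y]
def tri(obs): # list of (cam,uv,z) -> xy
    return np.array([ray(*o)[:2] for o in obs])
def go(x,y,z,yaw):
    "row shift from the measured pose to a target, tool axes, turn deg"
    s=env.state();p=s["eef_pos"];a=s["tcp_rot"][2];d=np.array([x,y,z])-p
    t=(yaw-a+np.pi)%(2*np.pi)-np.pi
    print("at",p.round(1),round(a,3),"shift",[round(float(v),1) for v in(np.cos(a)*d[0]+np.sin(a)*d[1],np.sin(a)*d[0]-np.cos(a)*d[1],-d[2],-np.degrees(t))],"t",s["t"])
E
python3 - <<'E'
from h import *
T={'ssr':(110,[(47,85),(48,280),(48,480),(60,484),(190,476),(320,467),(325,460),(322,300),(314,80),(60,84),(180,77),(305,72)],24),
'jbox':(110,[(445,32),(560,40),(700,49),(442,40),(420,230),(398,420),(405,426),(540,436),(660,446),(702,55),(684,250),(667,440)],34),
'psu':(290,[(55,33),(180,36),(310,38),(50,45),(47,230),(43,425),(50,431),(180,434),(310,437),(314,45),(314,230),(314,430)],27),
'cap':(290,[(430,120),(560,122),(700,122),(427,125),(430,320),(434,515),(440,523),(570,526),(710,527),(702,130),(708,300),(715,520)],19)}
for k,(ox,pts,off) in T.items():
    uv=cp(pts,ox,188,6)
    def f(p):
        h=cv2.convexHull(proj("top",box(p,190,126,[0,22])).astype(np.float32))
        return [cv2.pointPolygonTest(h,(float(a),float(b)),True) for a,b in uv]
    c=ray("top",uv.mean(0),11)
    r=least_squares(f,[c[0],c[1],0],diff_step=1e-3,x_scale=[10,10,.1])
    q=r.x; fr=q[:2]-rz(q[2])@[off,0]
    print(k,q.round(3),"free",fr.round(1),"reach",np.hypot(*fr).round(),"rms px",np.sqrt(np.mean(np.square(r.fun))).round(2))
    print("  scene corners x800/512:",(proj("scene",box(q,190,126,[22]))*800/512).round(0).tolist())
# jbox loose
for cams in(["top"],["scene"],["top","scene"]):
    O={"top":cp([(120,38),(378,150),(312,310),(50,205)],238,208,8),"scene":cp([(90,330),(400,480),(520,335)],230,130,9)}
    # corners order box: (+,+),(+,-),(-,-),(-,+)
    idx={"top":[0,1,2,3],"scene":None}
    def f(p):
        P=box(p,65,100,[40]);o=[]
        if "top" in cams:o.append(proj("top",P)-O["top"])
        if "scene" in cams:o.append(proj("scene",P[[1,0,3]])-O["scene"])
        return np.vstack(o).ravel()
    r=least_squares(f,[600,0,-.4]);print("jbox",cams,r.x.round(3),r.fun.round(1))
print("cap",tri([("top",cp([(219.5,139)],238,208,8)[0],136),("scene",cp([(296,89)],230,130,9)[0],136)]))
E
```

```text
ssr [503.942 343.024   0.   ] free [479.9 343. ] reach 590.0 rms px 1.09
  scene corners x800/512: [[687.0, 349.0], [597.0, 335.0], [600.0, 241.0], [680.0, 252.0]]
jbox [526.326 168.743   0.   ] free [492.3 168.7] reach 520.0 rms px 0.83
  scene corners x800/512: [[563.0, 342.0], [476.0, 328.0], [490.0, 236.0], [569.0, 247.0]]
psu [ 535.398 -165.902    0.   ] free [ 508.4 -165.9] reach 535.0 rms px 0.56
  scene corners x800/512: [[335.0, 311.0], [254.0, 298.0], [291.0, 212.0], [364.0, 222.0]]
cap [ 498.471 -348.355   -0.   ] free [ 479.5 -348.3] reach 593.0 rms px 0.48
  scene corners x800/512: [[227.0, 275.0], [151.0, 263.0], [196.0, 183.0], [265.0, 193.0]]
jbox ['top'] [ 5.2198e+02 -1.0104e+01 -3.7400e-01] [-0.2 -0.5  0.7 -0.7  0.1  1.  -0.5  0.1]
jbox ['scene'] [ 5.22869e+02 -7.71500e+00 -3.87000e-01] [-0.8 -0.2 -0.1  0.6  0.9 -0.5]
jbox ['top', 'scene'] [ 5.22302e+02 -9.01400e+00 -3.76000e-01] [-0.6 -0.6  0.3 -0.8 -0.4  0.9 -0.9 -0.  -1.3 -0.2 -0.3  0.3  0.4 -1. ]
cap [[527.47023153 -11.45610823]
 [530.0838085   -9.92636042]]
```

Run:
```python
from h import *
T={'ssr':(110,[(47,85),(48,280),(48,480),(60,484),(190,476),(320,467),(325,460),(322,300),(314,80),(60,84),(180,77),(305,72)],24),
'jbox':(110,[(445,32),(560,40),(700,49),(442,40),(420,230),(398,420),(405,426),(540,436),(660,446),(702,55),(684,250),(667,440)],34),
'psu':(290,[(55,33),(180,36),(310,38),(50,45),(47,230),(43,425),(50,431),(180,434),(310,437),(314,45),(314,230),(314,430)],27),
'cap':(290,[(430,120),(560,122),(700,122),(427,125),(430,320),(434,515),(440,523),(570,526),(710,527),(702,130),(708,300),(715,520)],19)}
for k,(ox,pts,off) in T.items():
    uv=cp(pts,ox,188,6); c=ray("top",uv.mean(0),11)
    def f(v):
        p=v*[1,1,.001]
        h=cv2.convexHull(proj("top",box(p,190,126,[0,22])).astype(np.float32))
        return [cv2.pointPolygonTest(h,(float(a),float(b)),True) for a,b in uv]
    r=least_squares(f,[c[0],c[1],10],diff_step=1e-3,x_scale=[1,1,10]); r=least_squares(f,r.x+[0,0,20],diff_step=1e-3,x_scale=[1,1,10])
    q=r.x*[1,1,.001]; fr=q[:2]-rz(q[2])@[off,0]
    print(k,q.round(3),"free",fr.round(1),"rms px",np.sqrt(np.mean(np.square(r.fun))).round(2))
    print("  scene:",(proj("scene",box(q,190,126,[22]))*800/512).round(0).tolist())
go(529,-11,200,np.pi/2-.376)
```

```text
ssr [5.04521e+02 3.44728e+02 9.00000e-02] free [480.6 342.6] rms px 0.36
  scene: [[694.0, 347.0], [605.0, 339.0], [595.0, 244.0], [675.0, 250.0]]
jbox [ 5.26386e+02  1.68713e+02 -2.20000e-02] free [492.4 169.5] rms px 0.67
  scene: [[561.0, 343.0], [474.0, 327.0], [492.0, 236.0], [570.0, 248.0]]
psu [ 5.35394e+02 -1.66202e+02 -7.00000e-03] free [ 508.4 -166. ] rms px 0.53
  scene: [[334.0, 311.0], [254.0, 298.0], [291.0, 212.0], [364.0, 222.0]]
cap [ 4.98535e+02 -3.48272e+02  7.00000e-03] free [ 479.5 -348.4] rms px 0.49
  scene: [[227.0, 275.0], [151.0, 263.0], [196.0, 183.0], [265.0, 192.0]]
at [ 139.9 -608.9  214.1] 0.226 shift [513.1, -495.6, 14.1, -55.5] t 0.1
```

Run:
```python
from h import *
from scipy.optimize import minimize
T={'ssr':(110,[(47,85),(48,280),(48,480),(60,484),(190,476),(320,467),(325,460),(322,300),(314,80),(60,84),(180,77),(305,72)],24),
'jbox':(110,[(445,32),(560,40),(700,49),(442,40),(420,230),(398,420),(405,426),(540,436),(660,446),(702,55),(684,250),(667,440)],34),
'psu':(290,[(55,33),(180,36),(310,38),(50,45),(47,230),(43,425),(50,431),(180,434),(310,437),(314,45),(314,230),(314,430)],27),
'cap':(290,[(430,120),(560,122),(700,122),(427,125),(430,320),(434,515),(440,523),(570,526),(710,527),(702,130),(708,300),(715,520)],19)}
for k,(ox,pts,off) in T.items():
    uv=cp(pts,ox,188,6); c=ray("top",uv.mean(0),11)
    def f(v):
        h=cv2.convexHull(proj("top",box(v*[1,1,.001],190,126,[0,22])).astype(np.float32))
        return sum(cv2.pointPolygonTest(h,(float(a),float(b)),True)**2 for a,b in uv)
    r=min((minimize(f,[c[0],c[1],w],method="Nelder-Mead",options=dict(initial_simplex=[[c[0],c[1],w],[c[0]+5,c[1],w],[c[0],c[1]+5,w],[c[0],c[1],w+30]],maxiter=900)) for w in(-80,0,80)),key=lambda r:r.fun)
    q=r.x*[1,1,.001]; fr=q[:2]-rz(q[2])@[off,0]
    print(k,q.round(3),"free",fr.round(1),"rms px",np.sqrt(r.fun/12).round(2))
    print("  scene:",(proj("scene",box(q,190,126,[22]))*800/512).round(0).tolist())
```

```text
ssr [5.04519e+02 3.44727e+02 9.00000e-02] free [480.6 342.6] rms px 0.36
  scene: [[694.0, 347.0], [605.0, 339.0], [595.0, 244.0], [675.0, 250.0]]
jbox [ 5.26785e+02  1.68875e+02 -8.90000e-02] free [492.9 171.9] rms px 0.5
  scene: [[557.0, 344.0], [471.0, 324.0], [496.0, 235.0], [574.0, 251.0]]
psu [ 5.35223e+02 -1.66327e+02 -4.00000e-02] free [ 508.2 -165.2] rms px 0.51
  scene: [[332.0, 312.0], [252.0, 297.0], [293.0, 211.0], [366.0, 224.0]]
cap [ 4.98335e+02 -3.48416e+02  2.00000e-03] free [ 479.3 -348.5] rms px 0.48
  scene: [[227.0, 275.0], [151.0, 263.0], [196.0, 183.0], [265.0, 193.0]]
```

Emit:
step_arm([
  [[0, -40, 0, -7, 1], [30, -80, 0, -14, 1], [60, -120, 0, -21, 1], [90, -150, 0, -28, 1], [120, -180, 0, -35, 1], [150, -210, 0, -42, 1], [180, -240, 0, -49, 1], [210, -270, 0, -55, 1]],
])

```text
t: 0.77
eef_pos: [273.8, -314.4, 214.6]
tcp_rot: [3.142, 0.0, 1.191]
ft_force: [0.7, -1.0, -0.3]
opening: 1.004
grip_force: 0.0
```

Emit:
step_arm([
  [[37, 12, 0, 0, 1], [74, 25, 0, 0, 1], [112, 37, 0, 0, 1], [150, 50, 0, 0, 1], [187, 62, 0, 0, 1], [225, 75, 0, 0, 1], [262, 87, 0, 0, 1], [300, 100, 0, 0, 1]],
])

```text
t: 1.43
eef_pos: [479.5, -73.8, 214.6]
tcp_rot: [-3.142, 0.0, 1.186]
ft_force: [1.1, -1.0, 0.5]
opening: 0.997
grip_force: 0.0
```

```bash
python3 -c "
from h import *
go(529,-11,160,np.pi/2-.376)"
```

```text
at [479.5 -73.8 214.6] 1.186 shift [76.8, 22.3, 54.6, -0.5] t 1.4333
```

Emit:
step_arm([
  [[37, 11, 15, -0.5, 1], [77, 22.3, 30, -0.5, 1], [77, 22.3, 54, -0.5, 1], [77, 22.3, 54, -0.5, 1]],
])

```text
t: 1.77
eef_pos: [527.3, -10.8, 156.8]
tcp_rot: [-3.136, 0.001, 1.198]
ft_force: [-1.6, -0.9, -0.2]
opening: 1.001
grip_force: 0.0
```

```bash
cat > crop.py <<'E'
import cv2,numpy as np
def crop(im,x,y,w,h,s):
    im=cv2.convertScaleAbs(im[y:y+h,x:x+w],alpha=1.6,beta=15)
    im=cv2.resize(im,None,fx=s,fy=s,interpolation=cv2.INTER_CUBIC)
    for i in range(0,w,10): cv2.line(im,(i*s,0),(i*s,6),(0,255,255),1); cv2.putText(im,str(x+i),(i*s,18),0,.35,(0,255,255))
    for i in range(0,h,10): cv2.line(im,(0,i*s),(6,i*s),(0,255,255),1); cv2.putText(im,str(y+i),(8,i*s+4),0,.35,(0,255,255))
    return im
E
python3 - <<'E'
from h import *; from crop import *
cv2.imwrite("pics/s1.png",crop(env.read_camera("scene"),215,85,90,100,6)); go(529,-11,160,1.195)
print(proj("scene",[env.state()["eef_pos"],[528.7,-10.7,136]]))
E
```

```text
at [527.2 -12.  158.8] 1.196 shift [1.5, 1.3, -1.2, 0.1] t 1.8167
[[261.88792291 130.96998619]
 [262.21896599 138.96888092]]
```

View pics/s1.png

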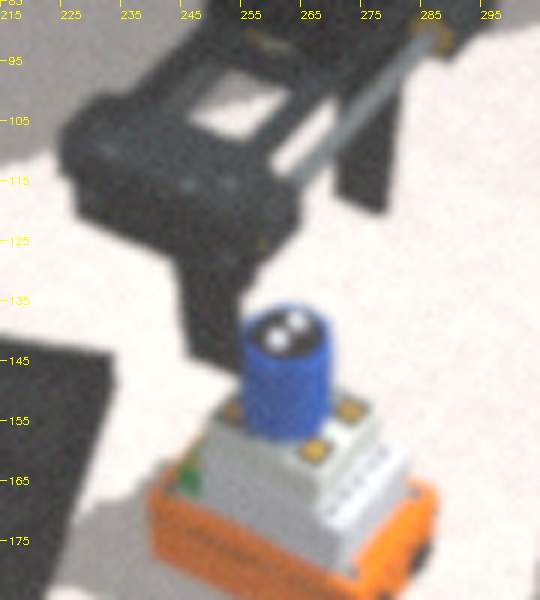

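The crop shows the front fingertip at (250,145), the back fingertip at (275,119) and the cap top at (262.5,140) between them. The gripper is aligned with the cap, so I'll descend and grip.

Emit:
step_arm([
  [[1.5, 1.3, 20, 0, 0.4], [1.5, 1.3, 40, 0, 0.2], [1.5, 1.3, 54, 0, 0], [1.5, 1.3, 60, 0, 0], [1.5, 1.3, 60, 0, -1], [1.5, 1.3, 60, 0, -1], [1.5, 1.3, 60, 0, -1], [1.5, 1.3, 60, 0, -1]],
])

```text
t: 2.48
eef_pos: [530.5, -12.1, 101.7]
tcp_rot: [3.14, -0.0, 1.194]
ft_force: [-0.7, 0.0, -0.8]
opening: 0.498
grip_force: 0.0
```

Emit:
step_arm([
  [[0, 0, 0, 0, -1], [0, 0, 0, 0, -1], [0, 0, 0, 0, -1], [0, 0, 0, 0, -1]],
])

```text
t: 2.82
eef_pos: [530.3, -11.9, 101.2]
tcp_rot: [3.141, -0.0, 1.195]
ft_force: [-1.3, 0.1, 5.5]
opening: 0.363
grip_force: 30.0
```

Emit:
step_arm([
  [[0, 0, -15, 0, -1], [0, 0, -40, 0, -1], [0, 0, -70, 0, -1], [0, 0, -70, 0, -1]],
])

```text
t: 3.15
eef_pos: [531.9, -12.0, 175.1]
tcp_rot: [3.135, -0.001, 1.195]
ft_force: [0.8, -0.5, -0.3]
opening: 0.361
grip_force: 30.0
```

Run:
```python
from h import *; from crop import *
for n,o,s,pts in(("top",(238,208),8,[(228,122),(211,156)]),("scene",(230,130),9,[(310,75),(282,103)])):
    a,b=[ray(n,u,136)[:2] for u in cp(pts,*o,s)]; d=a-b; print(n,d,np.arctan2(d[1],d[0]))
go(479.3,-348.5,170,np.pi/2+.002)
im=env.read_camera("top"); cv2.imwrite("top1_raw.png",im)
im2=env.read_camera("scene"); cv2.imwrite("scene1_raw.png",im2)
cv2.imwrite("pics/s2.png",np.hstack([crop(im,238,200,50,62,8),crop(im2,230,130,50,62,8)]))
```

```text
top [10.97865225 -5.22697005] -0.4443479586976024
scene [-11.03320302   4.9917984 ] 2.71671628847136
at [531.9 -12.  175.1] 1.195 shift [-332.3, 74.7, 5.1, -21.7] t 3.15
```

View pics/s2.png

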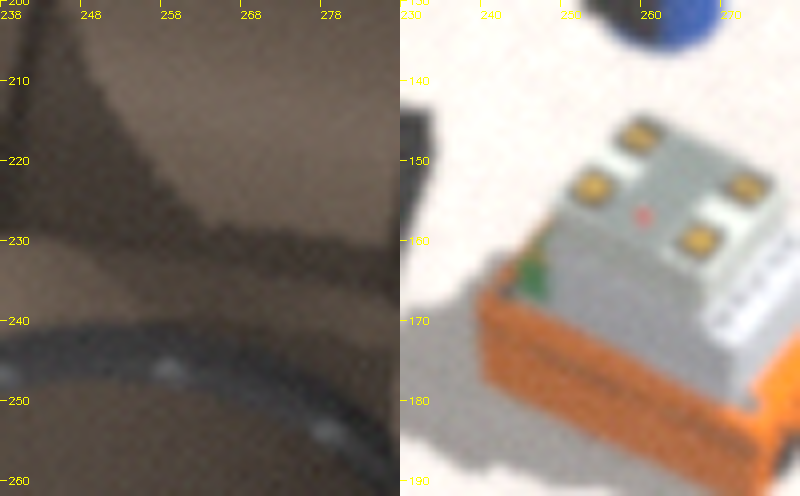

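The relay is unmoved, with its red LED at scene (260,157), the +x side, matching the tray relays. The cap is held. Its terminals run at yaw -0.43, so I'll turn it to square it.

Emit:
step_arm([
  [[-20, 5, 0, -3, -1], [-55, 12, 0, -6, -1], [-95, 21, 0, -10, -1], [-135, 30, 0, -14, -1], [-175, 39, 0, -18, -1], [-215, 48, 0, -21, -1], [-255, 57, 0, -25, -1], [-290, 65, 10, -25, -1]],
])

```text
t: 3.92
eef_pos: [483.3, -308.0, 160.5]
tcp_rot: [3.141, 0.001, 1.635]
ft_force: [0.9, -0.2, -0.2]
opening: 0.365
grip_force: 30.0
```

Emit:
step_arm([
  [[-30, -9, 30, 0, -1], [-41, -11, 60, 0, -1], [-41, -11, 85, 0, -1], [-41, -11, 100, 0, -1], [-41, -11, 100, 0, -1]],
])

```text
t: 4.33
eef_pos: [473.4, -345.8, 56.0]
tcp_rot: [-3.136, -0.005, 1.63]
ft_force: [-0.3, 0.2, -1.0]
opening: 0.364
grip_force: 30.0
```

```bash
python3 -c "
from h import *
go(479.3,-348.5,14,1.63)"
```

```text
at [ 473.4 -345.8   56. ] 1.63 shift [-3.0, 5.7, 42.0, -0.0] t 4.3333
```

Emit:
step_arm([
  [[-3, 5.7, 15, 0, -1], [-3, 5.7, 30, 0, -1], [-3, 5.7, 32, 0, -1], [-3, 5.7, 32, 0, -1], [-3, 5.7, 32, 0, -1], [-3, 5.7, 32, 0, -1]],
])

```text
t: 4.83
eef_pos: [481.6, -349.8, 29.6]
tcp_rot: [3.141, 0.001, 1.631]
ft_force: [-0.3, -0.1, -1.4]
opening: 0.363
grip_force: 30.0
```

Run:
```python
from h import *; from crop import *
go(479.3,-348.5,14,1.63)
im=env.read_camera("scene"); cv2.imwrite("pics/s3.png",crop(im,90,90,100,98,6))
q=np.array([498.3,-348.4,.002]);p=env.state()["eef_pos"]
print(proj("scene",box(q,190,126,[22])).round(1),proj("scene",[[*p[:2],p[2]-10],[*p[:2],p[2]+35]]).round(1))
```

```text
at [ 481.6 -349.8   29.6] 1.631 shift [1.5, -2.2, 15.6, 0.1] t 4.8333
[[145.3 175.8]
 [ 96.4 168.3]
 [125.3 117.1]
 [169.8 123.2]] [[136.7 140.8]
 [133.  128. ]]
```

View pics/s3.png

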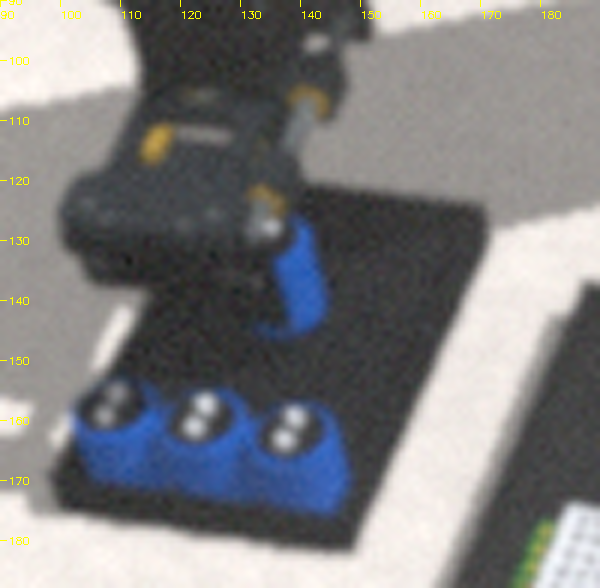

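The held cap is at (137,140), mid of the tray's empty part, and upright. The measured tray rim and the held cap show the same small scene-camera offset. I'll lower it.

Emit:
step_arm([
  [[1, -2, 8, 0, -1], [1.5, -2.2, 14, 0, -1], [1.5, -2.2, 15.6, 0, -1], [1.5, -2.2, 15.6, 0, -1], [1.5, -2.2, 15.6, 0, -1]],
])

```text
t: 5.3
eef_pos: [478.6, -348.0, 13.1]
tcp_rot: [-3.141, -0.001, 1.631]
ft_force: [-2.0, 1.5, 6.5]
opening: 0.362
grip_force: 30.0
```

Emit:
step_arm([
  [[0, 0, 0.5, 0, -1], [0, 0, 1, 0, -1], [0, 0, 1, 0, -1], [0, 0, 1, 0, -1]],
])

```text
t: 5.63
eef_pos: [478.6, -348.1, 13.1]
tcp_rot: [-3.141, -0.0, 1.631]
ft_force: [-4.5, 3.3, 17.7]
opening: 0.363
grip_force: 30.0
```

Emit:
step_arm([
  [[0, 0, -0.8, 0, -1], [0, 0, -0.8, 0, 0.1], [0, 0, -0.8, 0, 0.1], [0, 0, -0.8, 0, 0.1], [0, 0, -0.8, 0, 0.1], [0, 0, -30, 0, 0.1], [0, 0, -65, 0, 0.2], [0, 0, -100, 0, 0.6]],
])

```text
t: 6.3
eef_pos: [478.6, -348.0, 112.4]
tcp_rot: [-3.14, -0.002, 1.631]
ft_force: [-0.4, -0.4, 1.3]
opening: 0.623
grip_force: 0.0
```

Run:
```python
from h import *; 
O=cp([(240,113),(192,184),(346,183),(302,239)],230,130,8)-[50,0] # scene1 crop screw centres (right half of the hstack starts at 400px)
w=np.array([ray("scene",u,90)[:2] for u in O]);print(w.round(1),w.mean(0).round(1))
a=w[0]-w[1]; print(a)
go(560,-40,180,1.195)
```

```text
[[ 522.1 -137.9]
 [ 552.8 -144.1]
 [ 543.7 -100.4]
 [ 567.7 -107.4]] [ 546.6 -122.4]
[-30.71767758   6.16658426]
at [ 478.6 -348.   112.4] 1.631 shift [302.6, 99.7, -67.6, 25.0] t 6.3
```

Run:
```python
from h import *; from crop import *
im=env.read_camera("top"); im2=env.read_camera("scene")
cv2.imwrite("pics/s4.png",np.vstack([np.hstack([crop(im,238,208,50,42,8),crop(im2,235,133,50,42,8)]),np.hstack([crop(im,350,200,66,40,6),crop(im,350,240,66,40,6)])]))
O=cp([(240,137),(194,187),(348,188),(300,240)],230,130,8)
w=np.array([ray("scene",u,90)[:2] for u in O]);print(w.round(1),w.mean(0).round(1))
```

```text
Traceback (most recent call last):
ValueError: all the input array dimensions except for the concatenation axis must match exactly, but along dimension 1, the array at index 0 has size 800 and the array at index 1 has size 792
```

Run:
```python
from h import *; from crop import *
im=env.read_camera("top"); im2=env.read_camera("scene"); cv2.imwrite("top2_raw.png",im);cv2.imwrite("scene2_raw.png",im2)
cv2.imwrite("pics/s4.png",np.hstack([crop(im,238,208,50,42,8),crop(im2,235,133,50,42,8)]))
O=cp([(240,137),(194,187),(348,188),(300,240)],230,130,8)
w=np.array([ray("scene",u,90)[:2] for u in O]);print(w.round(1),w.mean(0).round(1))
```

```text
[[508.9 -20.3]
 [531.3 -29.5]
 [523.1  14.3]
 [546.    4.3]] [527.3  -7.8]
```

View pics/s4.png

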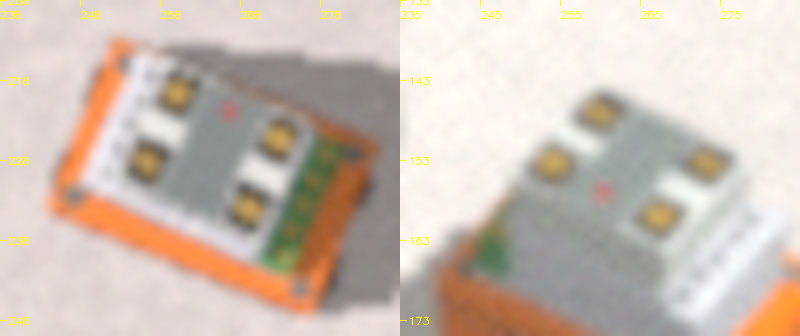

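The top crop shows the relay's four screws at (177,92), (280,138), (249,208) and (147,162), with the LED on the +x side. The scene crop agrees.

Run:
```python
from h import *
O={"top":cp([(177,92),(280,138),(249,208),(147,162)],238,208,8),"scene":cp([(308,162),(260,217),(152,164),(200,112)],235,133,8)}
S=np.array([0])
for n,u in O.items():
    w=np.array([ray(n,p,90)[:2] for p in u]); m=w.mean(0)
    if n=="top": y=w[[0,3]].mean(0)-w[[1,2]].mean(0)
    else: y=w[[0,1]].mean(0)-w[[2,3]].mean(0)
    if n=="top": x=w[[0,1]].mean(0)-w[[2,3]].mean(0)
    else: x=w[[1,2]].mean(0)-w[[0,3]].mean(0)
    print(n,m.round(1),np.hypot(*y).round(1),np.arctan2(-y[0],y[1]).round(3),np.hypot(*x).round(1),np.arctan2(x[1],x[0]).round(3))
go(528,-10,150,np.pi/2-.385)
```

```text
top [527.2  -9.5] 37.4 -0.4 25.4 -0.392
scene [527.3  -8. ] 37.3 -0.39 25.6 -0.388
at [ 479.2 -348.4  112.5] 1.631 shift [334.9, 69.1, -37.5, 25.5] t 6.5
```

Emit:
step_arm([
  [[30, 5, -15, 4, 1], [70, 14, -30, 7, 1], [110, 22, -40, 11, 1], [150, 30, -40, 15, 1], [190, 39, -40, 19, 1], [230, 47, -40, 23, 1], [270, 55, -40, 26, 1], [305, 63, -40, 26, 1]],
])

```text
t: 7.17
eef_pos: [522.8, -37.6, 150.4]
tcp_rot: [-3.139, 0.001, 1.174]
ft_force: [0.8, -0.4, -0.5]
opening: 1.0
grip_force: 0.0
```

Emit:
step_arm([
  [[0, 0, 0, 0, 1], [0, 0, 0, 0, 1]],
])

```text
t: 7.33
eef_pos: [523.2, -38.4, 150.6]
tcp_rot: [-3.139, 0.001, 1.181]
ft_force: [0.2, -0.3, -0.8]
opening: 1.003
grip_force: 0.0
```

```bash
python3 -c "
from h import *
go(528.3,-9.2,72,1.178)"
```

```text
at [523.2 -38.4 150.6] 1.181 shift [28.9, -6.4, 78.6, 0.1] t 7.3333
```

Emit:
step_arm([
  [[29, -6.4, 10, 0, 0.4], [29, -6.4, 30, 0, 0.4], [29, -6.4, 55, 0, 0.4], [29, -6.4, 72, 0, 0.4], [29, -6.4, 77, 0, 0.4], [29, -6.4, 77, 0, 0.4], [29, -6.4, 77, 0, 0.4], [29, -6.4, 77, 0, 0.4]],
])

```text
t: 8.0
eef_pos: [529.3, -11.5, 75.7]
tcp_rot: [3.141, -0.0, 1.176]
ft_force: [0.2, -0.3, -0.3]
opening: 0.701
grip_force: 0.0
```

Emit:
step_arm([
  [[0, 0, 0, 0, -0.1], [0, 0, 0, 0, -1], [0, 0, 0, 0, -1], [0, 0, 0, 0, -1], [0, 0, 0, 0, -1], [0, 0, 0, 0, -1], [0, 0, 0, 0, -1], [0, 0, 0, 0, -1]],
])

```text
t: 8.67
eef_pos: [528.9, -10.8, 75.4]
tcp_rot: [3.141, 0.0, 1.177]
ft_force: [-2.0, 0.9, 5.5]
opening: 0.47
grip_force: 30.0
```

Emit:
step_arm([
  [[0, 0, -5, 0, -1], [0, 0, -20, 0, -1], [0, 0, -45, 0, -1], [0, 0, -70, 0, -1], [0, 0, -70, 0, -1], [0, 0, -70, 0, -1]],
])

```text
t: 9.17
eef_pos: [529.2, -10.9, 146.1]
tcp_rot: [3.139, -0.001, 1.177]
ft_force: [-0.5, -0.1, -0.6]
opening: 0.472
grip_force: 30.0
```

Run:
```python
from h import *; from crop import *
im2=env.read_camera("scene")
cv2.imwrite("pics/s5.png",crop(im2,215,95,80,98,6))
go(480.6,342.6,146,np.pi/2+.085)
```

```text
at [528.7 -10.8 145. ] 1.177 shift [307.9, -180.0, -1.0, -27.4] t 9.2167
```

View pics/s5.png

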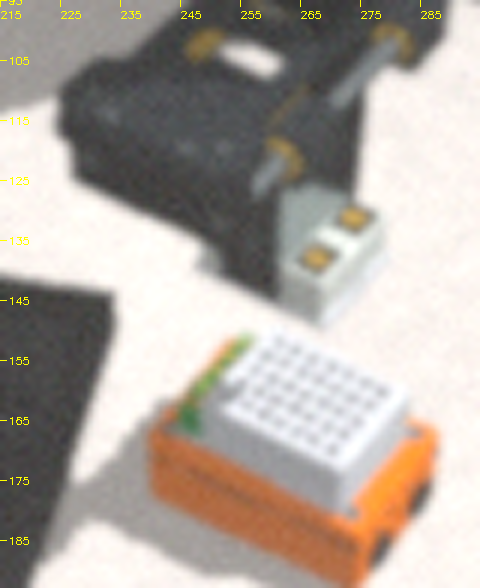

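The relay is held level. The power supply lies exposed and undisturbed, with its green strip at the left. I'll check tray yaw from the fixed parts.

Run:
```python
from h import *
def Y(n,l,r,o,z,s=6):
    L=ray("top",cp([l],*o,s)[0],z);R=ray("top",cp([r],*o,s)[0],z);d=(L-R)[:2];print(n,np.arctan2(-d[0],d[1]).round(3),np.hypot(*d).round(1),((L+R)/2)[:2].round(1))
o=(110,188)
Y("ssr",(72,112),(275,103),o,25);Y("ssr",(72,164),(276,155),o,25)
Y("jb",(471,50),(650,66),o,43);Y("jb",(458,157),(640,172),o,43)
o=(290,188)
Y("psu",(98,39),(246,43),o,31);Y("psu",(96,151),(244,155),o,31)
go(480.6,341.4,146,np.pi/2+.085)
```

```text
ssr 0.065 97.2 [583.4 350.8]
ssr 0.065 97.3 [558.6 348.9]
jb -0.07 84.7 [608.4 164.4]
jb -0.061 85.5 [558.3 167.7]
psu -0.008 69.6 [ 624.7 -160.5]
psu -0.006 69.1 [ 571.7 -159.5]
at [528.7 -10.8 145. ] 1.177 shift [306.8, -179.5, -1.0, -27.4] t 9.2167
```

Emit:
step_arm([
  [[20, -12, 0, -3, -1], [55, -32, 0, -6, -1], [90, -52, 0, -10, -1], [125, -73, 0, -14, -1], [160, -93, 0, -17, -1], [195, -114, 0, -21, -1], [230, -134, 0, -24, -1], [265, -155, 0, -27, -1]],
])

```text
t: 9.88
eef_pos: [486.3, 295.0, 143.5]
tcp_rot: [-3.139, 0.001, 1.651]
ft_force: [0.8, -0.2, -0.6]
opening: 0.472
grip_force: 30.0
```

```bash
python3 -c "
from h import *
go(480.4,342,40,np.pi/2+.07)"
```

```text
at [486.3 295.  143.5] 1.651 shift [47.3, -2.1, 103.5, 0.6] t 9.8833
```

Emit:
step_arm([
  [[25, -2, 15, 0.6, -1], [45, -2, 40, 0.6, -1], [45, -2, 70, 0.6, -1], [45, -2, 95, 0.6, -1], [45, -2, 105, 0.6, -1], [45, -2, 108, 0.6, -1], [45, -2, 108, 0.6, -1], [45, -2, 108, 0.6, -1]],
])

```text
t: 10.55
eef_pos: [482.5, 338.0, 37.8]
tcp_rot: [3.141, -0.0, 1.637]
ft_force: [0.3, 1.2, 0.3]
opening: 0.472
grip_force: 30.0
```

```bash
python3 -c "
from h import *
go(480.4,342,11.4,np.pi/2+.07)"
```

```text
at [482.5 338.   37.8] 1.637 shift [4.1, -1.8, 26.4, -0.2] t 10.55
```

Emit:
step_arm([
  [[4, -1.8, 10, -0.2, -1], [4, -1.8, 20, -0.2, -1], [4, -1.8, 24, -0.2, -1], [4, -1.8, 26, -0.2, -1], [4, -1.8, 26, -0.2, -1], [4, -1.8, 26.5, -0.2, -1], [4, -1.8, 27, -0.2, -1], [4, -1.8, 27, -0.2, -1]],
])

```text
t: 11.22
eef_pos: [479.9, 341.9, 10.4]
tcp_rot: [3.141, -0.0, 1.641]
ft_force: [-0.6, -0.6, 4.2]
opening: 0.47
grip_force: 30.0
```

Emit:
step_arm([
  [[0, 0, 0.5, 0, -1], [0, 0, 0.5, 0, -1], [0, 0, 1, 0, -1], [0, 0, 1, 0, -1]],
])

```text
t: 11.55
eef_pos: [480.0, 342.0, 10.4]
tcp_rot: [3.141, -0.0, 1.641]
ft_force: [-4.6, -2.6, 16.2]
opening: 0.472
grip_force: 30.0
```

Contact at the predicted height. I'll release, rise, and look at the psu.

Emit:
step_arm([
  [[0, 0, -0.8, 0, -1], [0, 0, -0.8, 0, 0.3], [0, 0, -0.8, 0, 0.3], [0, 0, -0.8, 0, 0.3], [0, 0, -0.8, 0, 0.3], [0, 0, -30, 0, 0.3], [0, 0, -65, 0, 0.4], [0, 0, -100, 0, 0.6]],
])

```text
t: 12.22
eef_pos: [479.4, 341.6, 109.4]
tcp_rot: [-3.14, 0.001, 1.641]
ft_force: [0.6, 0.2, 0.7]
opening: 0.724
grip_force: 0.0
```

Run:
```python
from h import *; from crop import *
im=env.read_camera("top"); im2=env.read_camera("scene")
cv2.imwrite("pics/s6.png",np.vstack([np.hstack([crop(im,238,208,50,42,8),crop(im2,235,140,50,42,8)]),np.hstack([crop(im,350,202,50,42,8),crop(im2,378,150,50,42,8)])])[:600])
```

```text
(no output)
```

View pics/s6.png

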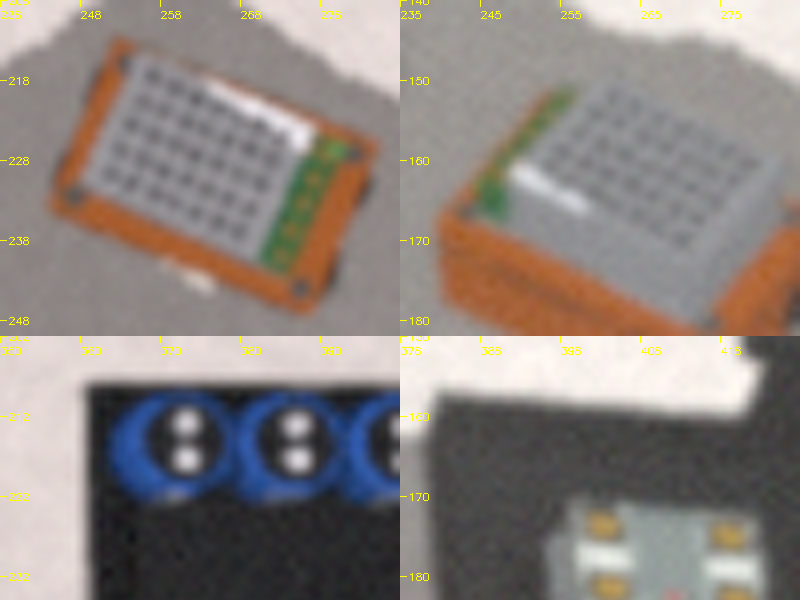

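The top crop shows the psu case top corners at about (148,52), (315,128), (258,262) and (82,192), with the strip at the -y end. The relay sits flat in its tray with its screws showing in the scene crop.

Run:
```python
from h import *
O=cp([(148,52),(315,128),(258,262),(82,192)],238,208,8)
f=lambda p:(proj("top",box(p,51,69,[68]))-O).ravel()
r=least_squares(f,[522,-5,-.38]);q=r.x;print(q.round(3),r.fun.round(1),"psu centre",(q[:2]+rz(q[2])@[0,-4.5]).round(1))
go(526,-6.5,150,np.pi/2+q[2])
```

```text
[ 5.25867e+02 -5.22000e+00 -3.88000e-01] [-1.3 -0.4  1.1  0.2  0.8  0.8 -0.6 -0.7] psu centre [524.2  -9.4]
at [481.8 343.  113.8] 1.641 shift [-351.8, 19.5, -36.2, 26.3] t 12.3167
```

Emit:
step_arm([
  [[-20, 1, -20, 3, 1], [-60, 3, -36, 6, 1], [-100, 5, -36, 10, 1], [-140, 7, -36, 14, 1], [-180, 9, -36, 18, 1], [-220, 11, -36, 22, 1], [-260, 13, -36, 26, 1], [-300, 16, -36, 26.3, 1]],
])

```text
t: 12.98
eef_pos: [516.5, 41.9, 144.4]
tcp_rot: [-3.141, 0.0, 1.178]
ft_force: [0.6, 0.8, 0.1]
opening: 0.998
grip_force: 0.0
```

```bash
python3 -c "
from h import *
go(525,-10,46,1.183)"
```

```text
at [516.5  41.9 144.4] 1.178 shift [-44.7, 27.7, 98.4, -0.3] t 12.9833
```

Emit:
step_arm([
  [[-30, 18, 10, -0.3, 0.6], [-43, 27, 20, -0.3, 0.6], [-43, 27, 45, -0.3, 0.6], [-43, 27, 60, -0.3, 0.6], [-43, 27, 60, -0.3, 0.6], [-43, 27, 60, -0.3, 0.6]],
])

```text
t: 13.48
eef_pos: [525.2, -6.2, 84.3]
tcp_rot: [-3.14, 0.001, 1.187]
ft_force: [0.0, 0.1, -0.4]
opening: 0.8
grip_force: 0.0
```

```bash
python3 -c "
from h import *
go(525,-10,45,1.183)"
```

```text
at [525.2  -6.2  84.3] 1.187 shift [-3.6, 1.2, 39.3, 0.3] t 13.4833
```

Emit:
step_arm([
  [[-3.6, 1.2, 15, 0.3, 0.5], [-3.6, 1.2, 30, 0.3, 0.5], [-3.6, 1.2, 37, 0.3, 0.5], [-3.6, 1.2, 39.5, 0.3, 0.4], [-3.6, 1.2, 39.5, 0.3, 0.2], [-3.6, 1.2, 39.5, 0.3, 0.2], [-3.6, 1.2, 39.5, 0.3, 0.2]],
])

```text
t: 14.07
eef_pos: [525.8, -9.9, 46.3]
tcp_rot: [3.14, -0.0, 1.183]
ft_force: [-0.3, 0.6, 0.1]
opening: 0.611
grip_force: 0.0
```

Emit:
step_arm([
  [[0, 0, 0, 0, -1], [0, 0, 0, 0, -1], [0, 0, 0, 0, -1], [0, 0, 0, 0, -1], [0, 0, 0, 0, -1], [0, 0, 0, 0, -1]],
])

```text
t: 14.57
eef_pos: [525.7, -10.0, 46.1]
tcp_rot: [3.141, -0.0, 1.182]
ft_force: [-0.2, 0.5, 6.4]
opening: 0.538
grip_force: 29.9
```

Emit:
step_arm([
  [[0, 0, -5, 0, -1], [0, 0, -25, 0, -1], [0, 0, -50, 0, -1], [0, 0, -75, 0, -1], [0, 0, -75, 0, -1], [0, 0, -75, 0, -1]],
])

```text
t: 15.07
eef_pos: [525.6, -10.1, 121.3]
tcp_rot: [3.14, -0.0, 1.182]
ft_force: [-0.3, -0.7, -3.2]
opening: 0.536
grip_force: 29.9
```

```bash
python3 -c "
from h import *
go(508,-165.3,121,1.556)"
```

```text
at [525.6 -10.1 121.3] 1.182 shift [-150.3, 42.5, 0.3, -21.4] t 15.0667
```

Emit:
step_arm([
  [[-15, 4, 0, -3, -1], [-45, 12, 0, -8, -1], [-75, 21, 0, -13, -1], [-105, 30, 0, -18, -1], [-135, 38, 10, -21.4, -1], [-150, 42.5, 30, -21.4, -1], [-150, 42.5, 50, -21.4, -1], [-150, 42.5, 60, -21.4, -1]],
])

```text
t: 15.73
eef_pos: [506.1, -165.4, 57.2]
tcp_rot: [-3.137, -0.002, 1.554]
ft_force: [-0.7, 0.6, -3.1]
opening: 0.534
grip_force: 29.9
```

Emit:
step_arm([
  [[0, 0, 10, 0, -1], [0, 0, 20, 0, -1], [0, 0, 20, 0, -1], [0, 0, 20, 0, -1], [0, 0, 20, 0, -1]],
])

```text
t: 16.15
eef_pos: [508.3, -164.7, 41.0]
tcp_rot: [3.141, 0.0, 1.556]
ft_force: [0.7, -0.3, -2.7]
opening: 0.537
grip_force: 29.9
```

```bash
python3 -c "
from h import *
go(508,-165.3,10,1.556)"
```

```text
at [ 508.3 -164.7   41. ] 1.556 shift [-0.6, -0.3, 31.0, 0.0] t 16.15
```

Contact is expected at TCP z ≈ 9.1.

Emit:
step_arm([
  [[-0.6, -0.3, 12, 0, -1], [-0.6, -0.3, 22, 0, -1], [-0.6, -0.3, 28, 0, -1], [-0.6, -0.3, 30.5, 0, -1], [-0.6, -0.3, 31, 0, -1], [-0.6, -0.3, 31.5, 0, -1], [-0.6, -0.3, 32, 0, -1], [-0.6, -0.3, 32, 0, -1]],
])

```text
t: 16.82
eef_pos: [507.7, -165.6, 9.1]
tcp_rot: [3.141, 0.0, 1.556]
ft_force: [-1.1, 1.3, 2.3]
opening: 0.533
grip_force: 29.9
```

Emit:
step_arm([
  [[0, 0, 0.5, 0, -1], [0, 0, 0.5, 0, -1], [0, 0, 1, 0, -1], [0, 0, 1, 0, -1]],
])

```text
t: 17.15
eef_pos: [507.7, -165.6, 9.0]
tcp_rot: [3.141, 0.001, 1.556]
ft_force: [-5.1, 1.4, 19.0]
opening: 0.536
grip_force: 29.9
```

Emit:
step_arm([
  [[0, 0, -0.8, 0, -1], [0, 0, -0.8, 0, 0.4], [0, 0, -0.8, 0, 0.4], [0, 0, -0.8, 0, 0.4], [0, 0, -0.8, 0, 0.4], [0, 0, -30, 0, 0.4], [0, 0, -65, 0, 0.5], [0, 0, -95, 0, 1]],
])

```text
t: 17.82
eef_pos: [507.4, -165.5, 103.7]
tcp_rot: [-3.141, -0.0, 1.556]
ft_force: [0.2, 0.5, -0.4]
opening: 0.774
grip_force: 0.0
```

Run:
```python
from h import *; from crop import *
im=env.read_camera("top"); im2=env.read_camera("scene")
cv2.imwrite("pics/s7.png",np.vstack([np.hstack([crop(im,238,208,50,42,8),crop(im2,235,145,50,42,8)]),crop(im2,150,130,100,33,8)]))
go(523,-9.5,100,1.571-.382)
```

```text
at [ 509.3 -166.3  106.5] 1.556 shift [157.0, 11.3, 6.5, 21.0] t 17.9167
```

View pics/s7.png

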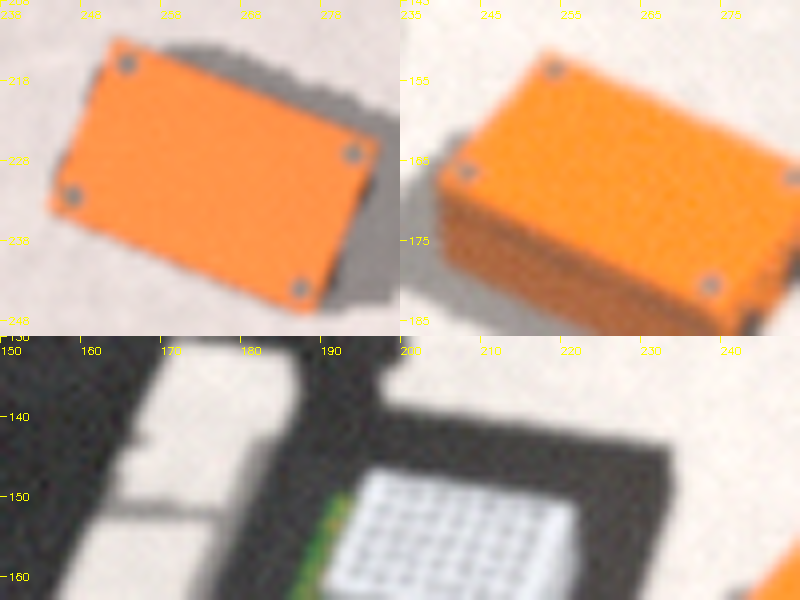

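The jbox lid is clear, with lid screws at top-crop (126,63), (352,153), (301,289) and (72,195). The psu sits flat in its tray.

Run:
```python
from h import *
w=np.array([ray("top",p,40)[:2] for p in cp([(126,63),(352,153),(301,289),(72,195)],238,208,8)])
y=w[[0,3]].mean(0)-w[[1,2]].mean(0);x=w[[0,1]].mean(0)-w[[2,3]].mean(0)
print(w.mean(0).round(1),np.arctan2(-y[0],y[1]).round(3),np.arctan2(x[1],x[0]).round(3),np.hypot(*x).round(1),np.hypot(*y).round(1))
w=np.array([ray("scene",p,40)[:2] for p in cp([(155,68),(68,171),(393,178),(310,285)],235,145,8)]);print(w.mean(0).round(1))
```

```text
[522.1  -9.3] -0.362 -0.355 49.9 85.1
[523.5  -7.8]
```

Emit:
step_arm([
  [[15, 1, 0, 3, 1], [50, 3, 0, 8, 1], [85, 6, 0, 13, 1], [115, 8, 0, 18, 1], [145, 10, 0, 21, 1], [157, 11, 0, 21, 1], [157, 11, 0, 21, 1], [157, 11, 0, 21, 1]],
])

```text
t: 18.58
eef_pos: [520.9, -8.7, 102.0]
tcp_rot: [-3.141, 0.0, 1.192]
ft_force: [0.0, 0.1, -0.6]
opening: 1.0
grip_force: 0.0
```

```bash
python3 -c "
from h import *
go(523,-9.2,10,1.203)"
```

```text
at [520.9  -8.7 102. ] 1.192 shift [0.3, 2.2, 92.0, -0.6] t 18.5833
```

Emit:
step_arm([
  [[0.3, 2.2, 20, -0.6, 1], [0.3, 2.2, 45, -0.6, 1], [0.3, 2.2, 65, -0.6, 1], [0.3, 2.2, 82, -0.6, 1], [0.3, 2.2, 90, -0.6, 1], [0.3, 2.2, 92, -0.6, 1], [0.3, 2.2, 92, -0.6, 1], [0.3, 2.2, 92, -0.6, 0.7]],
])

```text
t: 19.25
eef_pos: [523.5, -9.8, 11.1]
tcp_rot: [3.141, -0.0, 1.199]
ft_force: [-0.7, 0.3, -0.1]
opening: 0.973
grip_force: 0.0
```

Emit:
step_arm([
  [[0, 0, 0, 0, 0.5], [0, 0, 0, 0, -1], [0, 0, 0, 0, -1], [0, 0, 0, 0, -1], [0, 0, 0, 0, -1], [0, 0, 0, 0, -1], [0, 0, 0, 0, -1], [0, 0, 0, 0, -1]],
])

```text
t: 19.92
eef_pos: [523.3, -9.3, 10.9]
tcp_rot: [3.141, -0.0, 1.2]
ft_force: [-0.6, 0.9, 5.5]
opening: 0.681
grip_force: 30.0
```

Emit:
step_arm([
  [[0, 0, -5, 0, -1], [0, 0, -25, 0, -1], [0, 0, -50, 0, -1], [0, 0, -75, 0, -1], [0, 0, -80, 0, -1], [0, 0, -80, 0, -1]],
])

```text
t: 20.42
eef_pos: [523.7, -9.3, 92.0]
tcp_rot: [3.139, -0.001, 1.2]
ft_force: [-0.7, 0.6, -1.4]
opening: 0.682
grip_force: 30.0
```

```bash
python3 -c "
from h import *
go(492.5,172,91,1.504)"
```

```text
at [523.7  -9.3  92. ] 1.2 shift [157.7, -94.8, 1.0, -17.4] t 20.4167
```

Emit:
step_arm([
  [[15, -9, 0, -3, -1], [45, -27, 0, -7, -1], [75, -45, 0, -11, -1], [105, -63, 0, -15, -1], [135, -81, 0, -17.4, -1], [157, -94, 10, -17.4, -1], [157.5, -94.8, 25, -17.4, -1], [157.5, -94.8, 35, -17.4, -1]],
])

```text
t: 21.08
eef_pos: [490.5, 173.1, 53.4]
tcp_rot: [-3.139, 0.001, 1.506]
ft_force: [0.7, 0.1, -1.0]
opening: 0.688
grip_force: 30.0
```

Emit:
step_arm([
  [[0, 0, 8, 0, -1], [0, 0, 13, 0, -1], [0, 0, 13, 0, -1], [0, 0, 13, 0, -1], [0, 0, 13, 0, -1], [0, 0, 13, 0, -1]],
])

```text
t: 21.58
eef_pos: [492.2, 171.6, 43.0]
tcp_rot: [3.141, -0.0, 1.503]
ft_force: [0.1, -0.6, -0.3]
opening: 0.681
grip_force: 30.0
```

Run:
```python
from h import *; from crop import *
go(492.5,172,14.5,1.504)
im2=env.read_camera("scene")
cv2.imwrite("pics/s8.png",crop(im2,290,130,90,98,6))
```

```text
at [492.2 171.6  43. ] 1.503 shift [0.5, 0.2, 28.5, -0.1] t 21.5833
```

View pics/s8.png

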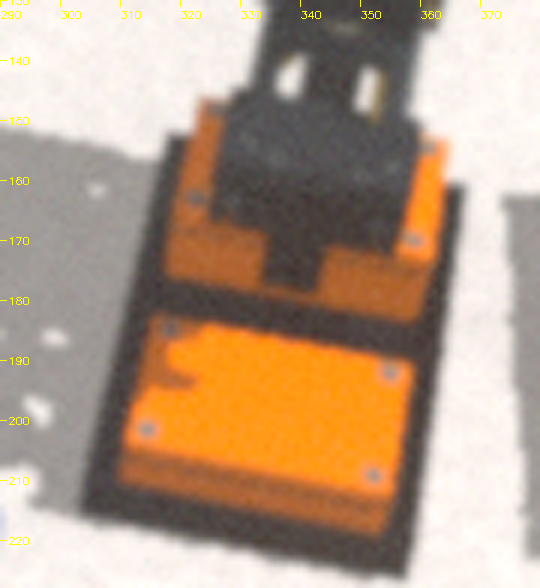

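The box hovers parallel to the fixed one and centred between the side walls. I'll lower it.

Emit:
step_arm([
  [[0.5, 0.2, 10, 0, -1], [0.5, 0.2, 20, 0, -1], [0.5, 0.2, 26, 0, -1], [0.5, 0.2, 28, 0, -1], [0.5, 0.2, 28.5, 0, -1], [0.5, 0.2, 29, 0, -1], [0.5, 0.2, 29.5, 0, -1], [0.5, 0.2, 29.5, 0, -1]],
])

```text
t: 22.3
eef_pos: [491.5, 172.3, 13.8]
tcp_rot: [-3.141, 0.0, 1.504]
ft_force: [-6.6, -1.9, 22.2]
opening: 0.682
grip_force: 30.0
```

Emit:
step_arm([
  [[0, 0, 0.5, 0, -1], [0, 0, 0.5, 0, -1], [0, 0, 0.5, 0, -1], [0, 0, 0.5, 0, -1]],
])

```text
t: 22.63
eef_pos: [491.5, 172.2, 13.8]
tcp_rot: [-3.141, 0.0, 1.504]
ft_force: [-8.1, -2.3, 30.0]
opening: 0.682
grip_force: 30.0
```

Emit:
step_arm([
  [[0, 0, -1.3, 0, -1], [0, 0, -1.3, 0, 0.55], [0, 0, -1.3, 0, 0.55], [0, 0, -1.3, 0, 0.55], [0, 0, -1.3, 0, 0.55], [0, 0, -30, 0, 0.55], [0, 0, -65, 0, 0.55], [0, 0, -100, 0, 0.55]],
])

```text
t: 23.3
eef_pos: [491.5, 172.2, 112.9]
tcp_rot: [-3.139, 0.001, 1.503]
ft_force: [1.7, -0.7, 0.6]
opening: 0.778
grip_force: 0.0
```

Emit:
step_arm([
  [[-20, -10, -35, 0, 0.55], [-55, -20, -60, 0, 0.55], [-90, -30, -80, 0, 0.55], [-125, -40, -80, 0, 0.55], [-160, -50, -80, 0, 0.55], [-165, -50, -80, 0, 0.55], [-165, -50, -80, 0, 0.55]],
])

```text
t: 23.88
eef_pos: [430.8, 9.6, 192.7]
tcp_rot: [3.141, 0.0, 1.5]
ft_force: [-0.0, -0.4, 0.7]
opening: 0.774
grip_force: 0.0
```

Run:
```python
from h import *; from crop import *
im=env.read_camera("top"); im2=env.read_camera("scene"); cv2.imwrite("top9_raw.png",im)
a=crop(im,110,188,125,85,6); b=crop(im,290,188,130,92,6)
cv2.imwrite("pics/f1.png",a);cv2.imwrite("pics/f2.png",b); print(env.state()["t"],env.state()["eef_pos"])
```

```text
23.9833 [431.45209886  11.320478   192.44393381]
```

View pics/f1.png

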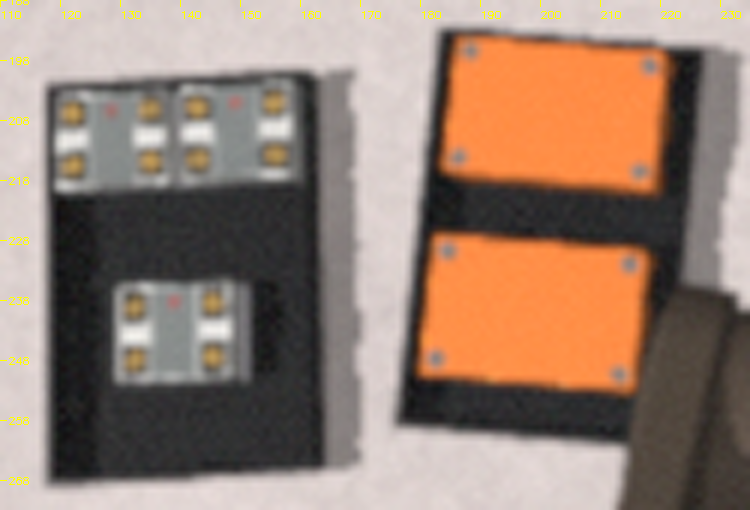

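View pics/f2.png

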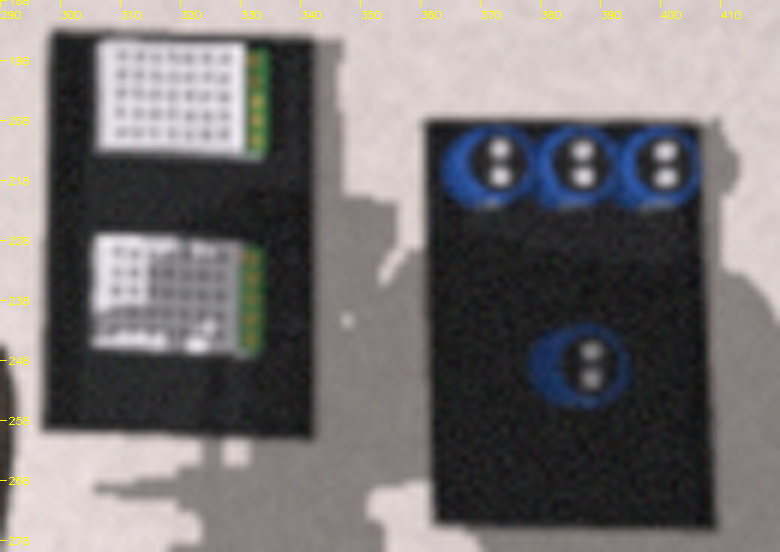

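All four parts look flat and square. I'll check their positions against the fixed parts.

Run:
```python
from h import *
R=lambda o,z,pts:np.array([ray("top",p,z)[:2] for p in cp(pts,*o,6)])
def rep(n,w,fixed,yaw,want): # offset placed-fixed in tray axes
    print(n,"placed",w.mean(0).round(1),"offset",(rz(yaw).T@(w.mean(0)-fixed.mean(0))).round(1),"want",want)
def yaw(w): y=w[[0,3]].mean(0)-w[[1,2]].mean(0);return np.arctan2(-y[0],y[1]).round(3)
a=(110,188);b=(290,188)
w=R(a,25,[(134,307),(212,302),(213,357),(135,360)]);f=R(a,25,[(72,112),(275,103),(276,155),(72,164)]);rep("ssr",w,f,.067,(-92,0));print(yaw(w),yaw(f))
w=R(a,43,[(448,250),(629,264),(619,374),(436,358)]);f=R(a,43,[(471,50),(650,66),(640,172),(458,157)]);rep("jb",w,f,-.066,(-92,0));print(yaw(w),yaw(f))
w=R(b,31,[(94,234),(240,240),(240,352),(91,347)]);f=R(b,31,[(98,39),(246,43),(244,155),(96,151)]);rep("psu",w,f,-.01,(-92,0));print(yaw(w),yaw(f))
w=R(b,48,[(592,352),(591,379)]);f=R(b,48,[(500,150),(500,176),(583,150),(584,177),(666,150),(666,177)]);rep("cap",w,f,.002,(-92,0))
```

```text
ssr placed [477.7 343.7] offset [-93.5   0.1] want (-92, 0)
0.073 0.065
jb placed [490.2 172.1] offset [-93.4  -0.1] want (-92, 0)
-0.059 -0.065
psu placed [ 506.4 -157.7] offset [-91.8   1.3] want (-92, 0)
-0.015 -0.007
cap placed [ 477.  -348.2] offset [-92.1  -1.2] want (-92, 0)
```

```bash
python3 -c "
from cell import env
print(env.job_done())"
```

```text
the job is handed in; nothing more can be done
None
```

I took the pile apart from the top down and set the capacitor, relay, power supply and junction box flat in their own trays. In the final top view each was within about 2 mm of the middle of the empty part and square to the parts already there. The multimeter, screwdriver and blue look-alike were left alone, and I handed the job in at about 24 s.

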